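# Third hand at the kitchen-rail bracket

### The job

Lift the loose metal rail off its wooden cradle and push it straight down past the two sprung yellow jaws until it lies fully home in both fork clips with the jaws shut above it, its end still clear of the sprung end stop. Then slide it along the clips against the stop and keep pressing with a steady push of about 10 N (plunger about 10 mm in, so that the mouth of the housing stands within the green band), never driving the plunger right in, so that I can put the screw in. Finish while still holding the rail pressed like that, and leave the food and the tools on the table where they are.

Things in the scene. Friction and masses are not known exactly. Their poses are not given: they have to be found in the camera images.
- rail: The loose rail: a round steel bar 16 mm in diameter and 240 mm long with black end caps of the same diameter, 110 to 230 g; either way round will do. Origin at its middle, on its axis; x runs along it. At the start it lies level in the cradle, its axis 50 mm above the table, free to be gripped across its middle from above.
- cradle: Fixed wooden cradle for the rail: plywood base 200 x 75 x 12 mm with two V blocks 16 mm wide, 75 mm either side of its middle, their tops about 61 mm above the table. Origin at the centre of its underside, x along the rail that lies in it, within 15 mm of centred.
- bracket: Fixed rail bracket: aluminium base 390 x 90 x 12 mm (x -170 to +220 mm) with two blue fork clips, 14 mm long, at x = -95 and +65 mm, and a grey stop housing at its +x end. Origin on the underside, on the centre line y = 0. The seated rail lies along x at y = 0, its axis at z = 60 mm. Between the clips there is only the flat base, so the gripper fits there. Nothing stands above z = 95 mm.
- seat (a point): On the axis of a seated rail, midway between the clips (bracket x = -15, z = 60 mm). Each clip, seen along x: seat floor at z = 52 mm, slot 19 mm wide, a tall prong on the -y side to 79 mm, flared outwards above, a low prong on +y to 65 mm, a jaw pillar at y = 29 to 40 mm, 92 mm high. Put the rail in with its middle at bracket x = -35 to -8 mm: its end is then clear of the stop.
- jaw_near (a joint): Yellow sprung jaw of the clip at bracket x = -95 mm, rad: a flap 24 mm long, 4 mm thick, hinged at y = 27, z = 86 mm; at 0 it lies level across the slot's mouth. The rail pushed down swings its tip down (positive, to about 0.9; 2.5 to 5.5 N), and it snaps back to 0 above the rail once the rail's axis is below about 65 mm. It cannot swing up, so it keeps the rail in.
- jaw_far (a joint): The same for the clip at bracket x = +65 mm.
- plunger: Plunger of the sprung end stop, 14 mm thick, with a black rubber pad (26 mm disc). Origin at the centre of the pad's face; at rest at bracket x = 118, y = 0, z = 60 mm, and it slides to +x by at most 20 mm. 1 N per mm, no preload: 10 mm in (x = 128) is 10 N. The rail touches it with its middle at x = -2 mm.
- mouth (a point): Centre of the stop housing's mouth, fixed at bracket x = 154, y = 0, z = 60 mm, that the plunger slides into. From the pad (6 mm thick) backwards the plunger is white for 16 mm, green for 8 mm, then red: the mouth stands within the green when the plunger is 6 to 14 mm in.
- pumpkin_ring: Bystander: orange ring of squash, 76 mm across, 14 mm thick, on the white chopping board at the far edge. Origin under its centre.
- onion: Bystander: brown onion, 70 mm across, 68 mm high, on the chopping board. Origin under its centre.
- carrot_piece: Bystander: piece of carrot, 34 mm across, 35 mm high, standing on the chopping board. Origin under its centre.
- screw_jar: Bystander: glass jar, 60 mm across, 85 mm high, red cap. Origin under its centre.
- screwdriver: Bystander: screwdriver lying on the table at one side. Its x axis runs from handle to tip.
- knife: Bystander: kitchen knife, about 210 mm long, 16 mm high, black handle, lying on the table at one side. Its x axis runs from handle to tip.
- bowl: Bystander: green bowl, 130 mm across, 55 mm high. Origin under its centre.
Things that resemble listed ones, but are neither listed nor needed, are in the scene too. What is shaped like the rail but orange is not meant.

How it is judged:
By the outcome, as a careful person would: the job done as asked, in the order asked, and still so for the second after the job is handed in, while the arm keeps its last pose, push and grip.
It also fails if it takes over 45 s, if anything falls off the work surface, if the arm or the gripper's body presses on something with over 40 N, if the wrist force passes 120 N, or if a joint passes its speed limit or range.

### The arm

A 6-joint arm with a two-finger parallel gripper is mounted at the origin on the work surface. World frame = base frame: x ahead of the robot, y to its left, z up, the work surface at z = 0. Lengths are in m, angles in rad, forces in N, time in s.
With the tool pointing down it reaches from about 0.4 to 0.925 m from the base axis. Payload 12.5 kg.
Tool frame: the origin (TCP) lies on the centre line of the jaws, within the pads' length; the fingertips stand ahead of it and the grasp point (between the pads) lies 3 mm ahead of it (tip_reach is the z of the fingertips in the tool frame, in m); z points along the fingers, y is the line along which they close (so a half turn about z gives the same grasp; the last joint's range is limited). The gripper opens to 95 mm and grips with 3 to 60 N. Pads are 20 mm wide; open, the fingers measure 119 mm over their backs; the gripper's body (75 mm by 180 mm) begins 59 mm behind the grasp point.
Start: joints at [-0.106, 0.491, 1.559, -0, 1.092, -0.106], TCP at [0.625, 0, 0.237] pointing down, gripper open.
Joint ranges: [-3.1, 3.1], [-0.84, 2.19], [0.05, 2.79], [-1.13, 4.28], [0.06, 2.93], [-2.69, 2.69]. Speed limits (rad/s): [2.22, 2.22, 2.79, 3.14, 3.14, 3.14].

### API

Orientations are given as a rotation vector (axis times angle).
In Python, from bench import state, camera, hand_in, search_frame, trace, tip_reach gives the robot as it stands. The module is installed in compiled form; this text tells all that it offers.
- The arm moves only by the tool carry_out, never from a script. Its argument "deltas" is a list of rows, each a list of 4 numbers: the shift along the tool's x, y, z scaled (see below), then the turn about the tool's z scaled (see below). A call has 1 to 5 rows; each row shifts and turns the commanded pose from where the row before left it, along the tool's axes as they then stand; what a row does not reach is not made up. The controller multiplies each number of a shift by 0.02 m and each number of a turn by 0.08 rad. A row lasts 1/8 s, in which the tool goes at most 62.5 mm and 10.7 degrees, less where a joint would pass 70% of its speed; a pose out of reach is approached as far as the arm can. A call with a number of a shift or a turn outside -1 to 1 is refused whole. A call with a gripper value outside its range is refused whole. "jaw" is the opening, from 0 (shut) to 1 (fully open), set as the call begins (left out, the last holds). The fingers move at their own pace and stop on an object; "newtons" is the grip in N (left out, the last holds). Time passes only in rows, so rows that do not move let the fingers close. It gives the time, the measured TCP pose, the force, the opening and the grip force at its end, in the units of the state.
- state(): the state, without advancing time (a new reading comes with each control period).
- camera(name): name is "scene" or "side" or "wrist"; returns a dict with "color" (480x640x3 uint8, red, green, blue), "depth" (480x640 float32, m along the optical axis (not along the pixel's ray), 0 where there is no reading), "fx", "fy", "cx", "cy" (pixels), "position" and "rotation" of the camera in the world; the wrist camera has in their place "hand_eye" (4x4, takes a point from camera to tool coordinates, whose origin is the TCP and whose axes are the flange's). Camera axes: x right, y down, z forward; pixel columns grow to the right and rows downward; lengths in m; the calibration is good to about 2 mm. A picture is of the moment at which its call begins: read the wrist's pose just before it.
- hand_in(): hands the job in; it is judged then, once.
Trained networks look in a picture, given as the dict that the camera call returned (one of the last four; its "shot" number tells which), for a name from the list of things; names that differ only in an ending like _2 or _b are one class to them, and where a whole thing is asked for, a point or a joint stands for the part that bears it (a point fixed in the world has none). Each returns a list of dicts, best first, with "conf" (0 to 1); they miss things now and then, are a little off and sometimes report something else, mostly with a low value. They report only what shows in the picture. A call takes as long as a camera call. They do not tell look-alikes from the thing itself.
- search_frame(picture, thing): "location" ([x, y, z] in m, in world coordinates, good to about 4 mm: the middle of the surface that is visible of it).
- trace(picture, thing): "mask" (480x640 bool, what is visible of it).
The state is a dict: "time_s": time; "joints": joint angles; "joint_velocities": joint speeds; "joint_torque": joint torques, N m; "tcp_pos": TCP position; "ee_rot": TCP orientation; "ft_force": force on the tool from outside, world axes, zero at the start; "moment": the same for the moment, N m; "grip_width": finger opening in m; "grasp_force": force on a finger pad.
Only numpy, scipy, OpenCV 4.12 (cv2) and the standard library are available. Lean on these libraries where they do the work, as an engineer would, in place of code of your own. Each camera call takes 0.05 s, during which the arm holds its last target. There are 200 camera calls.

## Working session

There is one attempt and no reset: what is moved stays moved. The work goes in short steps, Python scripts to look and compute and a tool call to move; the robot and the scene stay as the last step left them, time stands still between calls to the robot, and variables do not carry over. Pictures are saved under pics/ and viewed, at most 10 in all, crops included, and the job is handed in when it is done.

Besides the shell and the picture viewer there is one more tool, called after ">>>" as name([rows], argument=value, ...), one row to a line, values as JSON. carry_out: Moves the arm, as the interface text tells. Shifts and turns lie within -1 to 1; 1 stands for 0.02 m of shift or 0.08 rad of turn. Its arguments: {"type":"object","properties":{"deltas":{"type":"array"},"jaw":{"type":"number"},"newtons":{"type":"number"}},"required":["deltas"]}

```bash
mkdir -p pics; ls
cat > h.py <<'E'
import numpy as np, cv2
from scipy.spatial.transform import Rotation as R
from bench import state, camera, hand_in, search_frame, trace, tip_reach
def pose(c,s=None):
    if "hand_eye" in c:
        T=np.eye(4);T[:3,:3]=R.from_rotvec(s["ee_rot"]).as_matrix();T[:3,3]=s["tcp_pos"]
        return T@np.array(c["hand_eye"])
    T=np.eye(4);r=np.array(c["rotation"]);T[:3,:3]=r if r.shape==(3,3) else R.from_rotvec(r).as_matrix();T[:3,3]=c["position"];return T
def cloud(c,s=None):
    v,u=np.mgrid[0:480,0:640];d=c["depth"]
    p=np.stack([(u-c["cx"])/c["fx"]*d,(v-c["cy"])/c["fy"]*d,d,np.ones_like(d)],-1)
    return (p@pose(c,s).T)[...,:3]
def proj(c,P,s=None):
    q=np.linalg.inv(pose(c,s))@np.append(P,1);return q[0]/q[2]*c["fx"]+c["cx"],q[1]/q[2]*c["fy"]+c["cy"]
def save(c,n,crop=None,k=1):
    im=c["color"][...,::-1]
    if crop: im=im[crop[1]:crop[3],crop[0]:crop[2]]
    cv2.imwrite("pics/"+n,cv2.resize(im,None,fx=k,fy=k,interpolation=cv2.INTER_CUBIC))
E
python3 - <<'E'
from h import *
print(tip_reach if not callable(tip_reach) else tip_reach())
s=state();print(s)
for n in("scene","side","wrist"):
    s=state();c=camera(n);save(c,n+"0.png")
    for t in("rail","cradle","bracket","jaw_near","jaw_far","plunger"):
        for r in search_frame(c,t):
            if r["conf"]>.2: print(n,t,round(r["conf"],2),np.round(r["location"],3),np.round(proj(c,r["location"],s)))
E
```

```text
pics
0.022
{'time_s': 0.0, 'joints': array([-1.05620503e-01,  4.91549797e-01,  1.55943804e+00,  9.50307423e-07,
        1.09168883e+00, -1.05617989e-01]), 'joint_velocities': array([ 0.00020398, -0.00128117,  0.00196573,  0.00075177, -0.00044948,
       -0.00043051]), 'joint_torque': array([-9.52334158e-04, -6.12640929e+01, -2.58175153e+01,  6.92750537e-02,
        4.83079045e-02, -1.38641695e-05]), 'tcp_pos': array([6.24788218e-01, 3.25727956e-05, 2.36071728e-01]), 'ee_rot': array([-2.22084812e+00, -2.22084156e+00,  1.06907498e-03]), 'ft_force': array([-0.09713484,  0.38632263,  0.17249869]), 'moment': array([-0.04253421, -0.04111168,  0.02731541]), 'grasp_force': 0.0, 'grip_width': 0.09478941760150382}
scene rail 0.92 [ 0.51  -0.221  0.055] [243. 278.]
scene rail 0.79 [ 0.231 -0.329  0.016] [169. 237.]
scene rail 0.72 [ 0.5   -0.234  0.009] [238. 293.]
scene cradle 0.98 [ 0.499 -0.233  0.01 ] [238. 292.]
scene bracket 0.84 [0.568 0.146 0.013] [401. 262.]
scene plunger 0.48 [0.592 0.145 0.067] [410. 250.]
side rail 0.72 [ 0.479 -0.228  0.058] [355. 317.]
side rail 0.63 [ 0.222 -0.332  0.013] [285. 418.]
side cradle 0.73 [ 0.474 -0.235  0.014] [354. 330.]
side bracket 0.74 [0.503 0.169 0.011] [278. 225.]
side jaw_near 0.35 [ 0.477 -0.234  0.015] [354. 329.]
side jaw_far 0.37 [ 0.632 -0.432  0.028] [461. 355.]
side plunger 0.58 [0.596 0.15  0.061] [309. 203.]
wrist rail 0.73 [ 0.538 -0.202  0.052] [243. 411.]
wrist cradle 0.6 [ 0.511 -0.22   0.016] [227. 402.]
wrist bracket 0.79 [0.57  0.143 0.012] [265.  45.]
wrist plunger 0.56 [0.603 0.152 0.066] [299.  17.]
```

View pics/scene0.png

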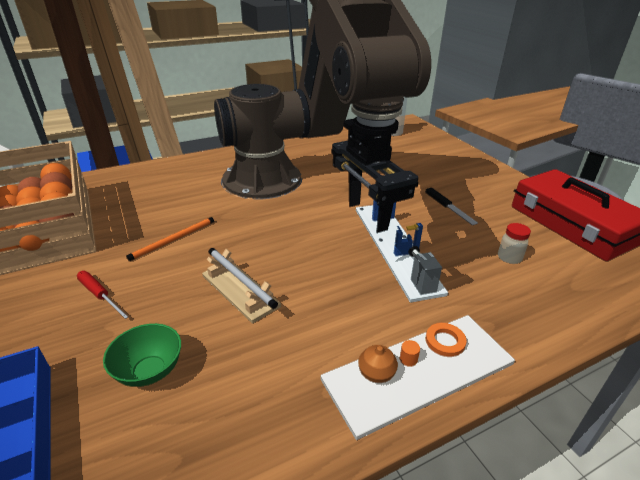

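View pics/side0.png

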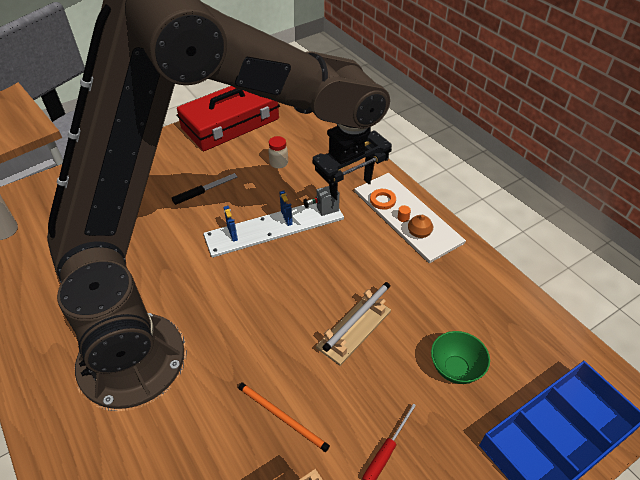

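View pics/wrist0.png

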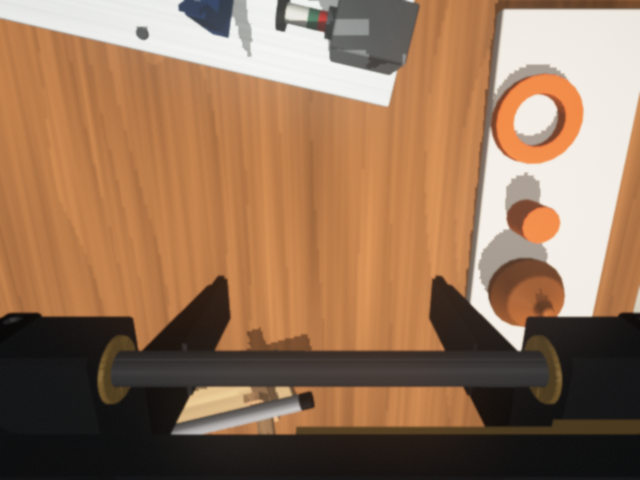

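The meant rail is the grey bar with black caps, scene (243,278), side (355,317). The orange bar at scene (170,238), side (285,418) is the look-alike and lies on the table with no cradle. The bracket runs from scene (375,210) to (430,290) with the stop at its far end. I'll measure both and confirm the rail with a crop.

```bash
cat >> h.py <<'E'
def line(P,half=None):
    c=np.median(P,0)
    for _ in range(4):
        m=P.mean(0);d=np.linalg.svd(P-m,full_matrices=False)[2][0];d*=np.sign(d[0])
        e=np.linalg.norm((P-m)-np.outer((P-m)@d,d),axis=1);P=P[e<max(.012,2.5*np.median(e))]
    t=(P-m)@d;return m,d,t.min(),t.max()
E
python3 - <<'E'
from h import *
for n in("scene","side","wrist"):
    s=state();c=camera(n);X=cloud(c,s);hsv=cv2.cvtColor(c["color"],cv2.COLOR_RGB2HSV)
    if n=="scene": save(c,"railcrop.png",(120,200,320,340),4)
    ok=c["depth"]>0
    for r in trace(c,"rail"):
        m=r["mask"]&ok; P=X[m]
        print(n,"mask",round(r["conf"],2),m.sum(),np.round(np.median(P,0),3))
        P=P[(P[:,2]>.042)&(P[:,2]<.075)]
        if len(P)>50:
            mm,d,a,b=line(P);print("  rail mid",np.round(mm+d*(a+b)/2,4),"mean",np.round(mm,4),"dir",np.round(d,3),"yaw",np.degrees(np.arctan2(d[1],d[0])).round(2),"len",round(b-a,3),"ztop",np.percentile(P[:,2],95).round(4))
    near=ok&(abs(X[...,0]-.53)<.28)&(abs(X[...,1]-.15)<.12)
    # base plate top
    b=near&(abs(X[...,2]-.012)<.005)&(hsv[...,1]<60)&(hsv[...,2]>120)
    if b.sum()>100:
        rc=cv2.minAreaRect(X[b][:,:2].astype(np.float32));print("  base",b.sum(),np.round(rc[0],4),np.round(rc[1],4),round(rc[2],2),np.round(cv2.boxPoints(rc),3).tolist())
    def comp(name,lo,hi,zl):
        m=near&(X[...,2]>zl)&(cv2.inRange(hsv,lo,hi)>0)
        k,lab,st,_=cv2.connectedComponentsWithStats(m.astype(np.uint8))
        for i in range(1,k):
            if st[i,4]>8:
                Q=X[lab==i];print("  ",name,st[i,4],np.round(np.median(Q,0),4),"min",np.round(Q.min(0),3),"max",np.round(Q.max(0),3),np.round(_[i]))
    comp("yellow",(18,120,80),(35,255,255),.05)
    comp("blue",(100,100,20),(130,255,255),.03)
E
```

```text
scene mask 0.72 3883 [0.568 0.149 0.013]
  rail mid [0.5292 0.1687 0.057 ] mean [0.5959 0.1521 0.058 ] dir [ 0.97  -0.242  0.015] yaw -14.02 len 0.32 ztop 0.0728
scene mask 0.59 588 [ 0.512 -0.221  0.055]
  rail mid [ 0.4949 -0.2259  0.0542] mean [ 0.5074 -0.2223  0.0542] dir [ 0.96   0.279 -0.003] yaw 16.17 len 0.241 ztop 0.058
scene mask 0.55 625 [ 0.23  -0.331  0.01 ]
  base 2410 [0.5606 0.1416] [0.1432 0.5274] 79.83 [[0.2879999876022339, 0.11800000071525574], [0.8080000281333923, 0.02500000037252903], [0.8330000042915344, 0.16500000655651093], [0.3140000104904175, 0.2590000033378601]]
   yellow 48 [0.541  0.1846 0.0867] min [0.532 0.17  0.083] max [0.548 0.2   0.091] [412. 227.]
   blue 66 [0.3827 0.1838 0.0484] min [0.373 0.18  0.03 ] max [0.387 0.196 0.074] [375. 208.]
   blue 23 [0.3944 0.236  0.0442] min [0.389 0.229 0.03 ] max [0.398 0.24  0.063] [393. 208.]
   blue 118 [0.5495 0.199  0.0617] min [0.537 0.195 0.031] max [0.554 0.208 0.092] [418. 235.]
   blue 233 [0.541  0.1584 0.0501] min [0.525 0.147 0.03 ] max [0.587 0.188 0.091] [402. 241.]
side mask 0.9 780 [ 0.223 -0.3
[... 1042 characters left out ...]
0535] mean [ 0.5407 -0.2041  0.0535] dir [0.965 0.263 0.003] yaw 15.26 len 0.146 ztop 0.0569
  base 23139 [0.5791 0.1144] [0.1425 0.4721] 86.14 [[0.33899998664855957, 0.05900000035762787], [0.8100000023841858, 0.027000000700354576], [0.8190000057220459, 0.17000000178813934], [0.3479999899864197, 0.20100000500679016]]
   yellow 504 [0.5767 0.0323 0.3071] min [0.575 0.03  0.299] max [0.578 0.035 0.313] [112. 353.]
   yellow 391 [0.6734 0.0325 0.3078] min [0.672 0.03  0.299] max [0.675 0.035 0.313] [548. 354.]
   blue 104 [0.5381 0.1648 0.0509] min [0.529 0.157 0.049] max [0.542 0.167 0.081] [211.   3.]
   blue 9 [0.537  0.15   0.0788] min [0.536 0.149 0.078] max [0.538 0.151 0.08 ] [202.  16.]
```

View pics/railcrop.png

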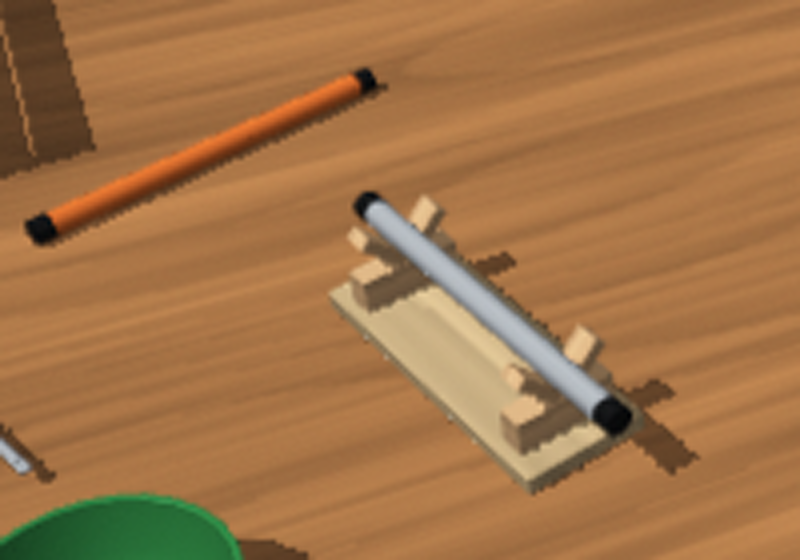

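The crop confirms it: the grey bar with black caps (crop (365,205) to (612,415)) lies in the V blocks, and the orange one lies loose. Moving above it now.

>>> carry_out([
  [-0.94,-0.55,0.1,0],
  [-0.94,-0.55,0.1,0],
  [-0.94,-0.55,0.1,0],
  [-0.94,-0.55,0.1,0],
  [-0.94,-0.55,0.1,0],
])

```text
time_s: 1.98
tcp_pos: [0.5691, -0.0955, 0.2266]
ee_rot: [2.222, 2.221, 0.0]
ft_force: [-0.6, -0.2, 0.4]
grip_width: 0.0952
grasp_force: 0.0
```

>>> carry_out([
  [-0.94,-0.55,0.1,0],
  [-0.94,-0.55,0.1,0],
  [-0.94,-0.55,0.1,0],
  [-0.94,-0.55,0.1,0],
  [-0.94,-0.55,0.1,0],
])

```text
time_s: 2.6
tcp_pos: [0.5142, -0.1892, 0.2165]
ee_rot: [2.221, 2.221, 0.0]
ft_force: [0.2, -0.9, -0.8]
grip_width: 0.0949
grasp_force: 0.0
```

>>> carry_out([
  [-0.94,-0.55,0.1,0],
  [-0.94,-0.55,0.1,0],
  [0,0,0,1],
  [0,0,0,1],
  [0,0,0,1],
])

```text
time_s: 3.22
tcp_pos: [0.4925, -0.2262, 0.2126]
ee_rot: [2.474, 1.936, 0.0]
ft_force: [0.7, 0.4, -0.6]
grip_width: 0.0951
grasp_force: 0.0
```

>>> carry_out([
  [0,0,0,1],
  [0,0,0,1],
  [0,0,0,1],
  [0,0,0,1],
  [0,0,0,1],
])

```text
time_s: 3.85
tcp_pos: [0.4925, -0.2262, 0.2126]
ee_rot: [2.809, 1.406, 0.0]
ft_force: [-0.1, -0.3, -0.2]
grip_width: 0.0948
grasp_force: 0.0
```

>>> carry_out([
  [0,0,0,1],
  [0,0,0,1],
  [0,0,0,1],
  [0,0,0,1],
  [0,0,0,1],
])

```text
time_s: 4.47
tcp_pos: [0.4925, -0.2261, 0.2126]
ee_rot: [3.033, 0.82, 0.0]
ft_force: [0.2, -0.9, 0.2]
grip_width: 0.095
grasp_force: 0.0
```

>>> carry_out([
  [0,0,0,1],
  [0,0,0,1],
  [0,0,0,1],
  [0,0,0,0.2],
  [0,0,0,0],
])

```text
time_s: 5.1
tcp_pos: [0.4928, -0.2259, 0.2126]
ee_rot: [3.112, 0.432, 0.0]
ft_force: [0.5, -0.3, -0.3]
grip_width: 0.0951
grasp_force: 0.0
```

Run:
```python
from h import *
s=state();c=camera("wrist");X=cloud(c,s);save(c,"w1.png")
M=R.from_rotvec(s["ee_rot"]).as_matrix();print("tool yaw",np.degrees(np.arctan2(M[1,0],M[0,0])))
ok=(c["depth"]>0)&(X[...,2]>.047)&(X[...,2]<.07)
for r in trace(c,"rail")[:2]:
    m=r["mask"]&ok;P=X[m]
    if len(P)<80: continue
    mm,d,a,b=line(P);t=P[P[:,2]>np.percentile(P[:,2],80)];mt,dt,_,_=line(t)
    print(r["conf"],m.sum(),"mean",mm.round(4),"yaw",np.degrees(np.arctan2(d[1],d[0])),"crest",mt.round(4),np.degrees(np.arctan2(dt[1],dt[0])),"ends",(mm+a*d).round(4),(mm+b*d).round(4),"ztop",np.percentile(P[:,2],[50,95]))
    Q=(P-s["tcp_pos"])@M
    print("tool-frame crest line y:",np.polyfit(Q[:,0],Q[:,1],1), "x range",Q[:,0].min(),Q[:,0].max())
```

```text
tool yaw 15.80730097113628
0.69 5759 mean [ 0.5062 -0.2182  0.055 ] yaw 15.806034617815602 crest [ 0.5067 -0.2179  0.0571] 15.809487620905566 ends [ 0.3783 -0.2544  0.0548] [ 0.6072 -0.1896  0.055 ] ztop [0.05543301 0.05730563]
tool-frame crest line y: [ 2.20704521e-05 -3.72067403e-03] x range -0.11794423588122985 0.11996102100734345
```

View pics/w1.png

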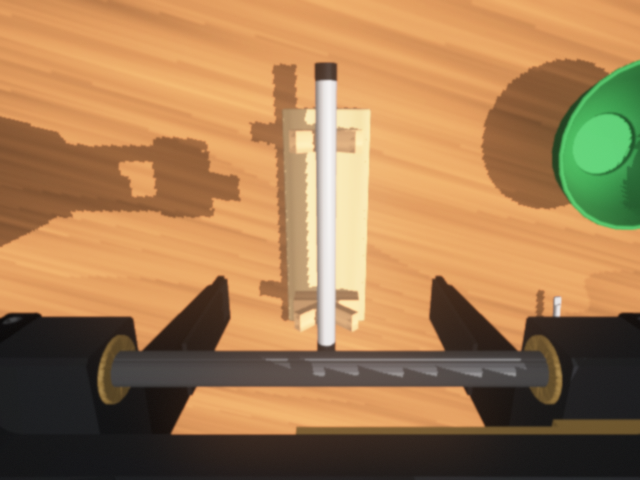

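The wrist view shows the rail running vertically, centred at pixels (326,65) to (326,348), aligned with the tool's x and about 3.7 mm to its −y. Descending and gripping.

>>> carry_out([
  [0,-0.185,1,0],
  [0,0,1,0],
  [0,0,1,0],
  [0,0,1,0],
  [0,0,1,0],
])

```text
time_s: 5.82
tcp_pos: [0.4921, -0.2221, 0.112]
ee_rot: [3.112, 0.432, 0.0]
ft_force: [0.8, -0.0, -0.2]
grip_width: 0.095
grasp_force: 0.0
```

>>> carry_out([
  [0,0,1,0],
  [0,0,1,0],
  [0,0,0.6,0],
  [0,0,0.38,0],
  [0,0,0,0],
])

```text
time_s: 6.45
tcp_pos: [0.492, -0.222, 0.0529]
ee_rot: [-3.112, -0.431, 0.0]
ft_force: [0.7, -0.3, -0.4]
grip_width: 0.0948
grasp_force: 0.0
```

>>> carry_out([
  [0,0,0,0],
  [0,0,0,0],
  [0,0,0,0],
  [0,0,0,0],
  [0,0,0,0],
], jaw=0, newtons=50)

```text
time_s: 7.08
tcp_pos: [0.4921, -0.222, 0.0531]
ee_rot: [3.112, 0.43, 0.0]
ft_force: [0.3, 0.6, 0.2]
grip_width: 0.0502
grasp_force: 0.0
```

>>> carry_out([
  [0,0,0,0],
  [0,0,0,0],
  [0,0,0,0],
  [0,0,0,0],
  [0,0,0,0],
])

```text
time_s: 7.7
tcp_pos: [0.4925, -0.2226, 0.0533]
ee_rot: [3.111, 0.43, 0.002]
ft_force: [0.8, -5.1, 0.5]
grip_width: 0.015
grasp_force: 50.0
```

>>> carry_out([
  [0,0,-0.3,0],
  [0,0,-0.7,0],
  [0,0,-1,0],
  [0,0,-1,0],
  [0,0,-1,0],
])

```text
time_s: 8.32
tcp_pos: [0.4918, -0.2217, 0.1345]
ee_rot: [-3.112, -0.431, -0.0]
ft_force: [0.9, 0.1, -1.1]
grip_width: 0.0149
grasp_force: 50.0
```

>>> carry_out([
  [0,0,-1,0],
  [0,0,-1,0],
  [0,0,-1,0.5],
  [0,0,0,1],
  [0,0,0,1],
])

```text
time_s: 8.95
tcp_pos: [0.4917, -0.2216, 0.1942]
ee_rot: [3.139, 0.114, 0.001]
ft_force: [0.5, -0.1, -1.4]
grip_width: 0.0151
grasp_force: 50.0
```

>>> carry_out([
  [0,0,0,1],
  [0,0,0,1],
  [0,0,0,1],
  [0,0,0,0.57],
  [-0.3,-0.8,0,0],
])

```text
time_s: 9.57
tcp_pos: [0.4892, -0.2048, 0.1936]
ee_rot: [-3.124, 0.332, -0.0]
ft_force: [0.5, 0.6, -1.5]
grip_width: 0.0149
grasp_force: 50.0
```

>>> carry_out([
  [-0.4,-1,0,0],
  [-0.4,-1,0,0],
  [-0.4,-1,0,0],
  [-0.4,-1,0,0],
  [-0.4,-1,0,0],
])

```text
time_s: 10.2
tcp_pos: [0.471, -0.0974, 0.1931]
ee_rot: [-3.124, 0.33, -0.0]
ft_force: [0.1, 1.6, -1.2]
grip_width: 0.0151
grasp_force: 50.0
```

>>> carry_out([
  [-0.4,-1,0,0],
  [-0.4,-1,0,0],
  [-0.4,-1,0,0],
  [-0.4,-1,0,0],
  [-0.4,-1,0,0],
])

```text
time_s: 10.82
tcp_pos: [0.4526, 0.0087, 0.1931]
ee_rot: [-3.124, 0.33, -0.0]
ft_force: [-0.1, -0.2, -1.1]
grip_width: 0.0147
grasp_force: 50.0
```

>>> carry_out([
  [-0.4,-1,0,0],
  [-0.4,-1,0,0],
  [-0.4,-1,0,0],
  [-0.4,-1,0,0],
  [-0.3,-0.8,0,0],
])

```text
time_s: 11.45
tcp_pos: [0.4353, 0.1105, 0.1931]
ee_rot: [-3.124, 0.329, -0.0]
ft_force: [0.7, -0.1, -1.9]
grip_width: 0.0151
grasp_force: 50.0
```

>>> carry_out([
  [0,0,0,0],
  [0,0,0,0],
])

```text
time_s: 11.7
tcp_pos: [0.4359, 0.109, 0.1931]
ee_rot: [3.124, -0.33, 0.0]
ft_force: [0.4, -0.1, -1.7]
grip_width: 0.0148
grasp_force: 50.0
```

Run:
```python
from h import *
s=state();c=camera("wrist");X=cloud(c,s);save(c,"w2.png")
M=R.from_rotvec(s["ee_rot"]).as_matrix();print("tool yaw",np.degrees(np.arctan2(M[1,0],M[0,0])),s["tcp_pos"])
hsv=cv2.cvtColor(c["color"],cv2.COLOR_RGB2HSV);ok=c["depth"]>0
for r in trace(c,"rail")[:3]:
    P=X[r["mask"]&ok];print("rail",round(r["conf"],2),len(P),np.median(P,0).round(3))
    P=P[P[:,2]>.16]
    if len(P)>80:
        Q=(P-s["tcp_pos"])@M;a=np.polyfit(Q[:,0],Q[:,1],1);print("  tool y fit",a,"z slope",np.polyfit(Q[:,0],Q[:,2],1),"x",Q[:,0].min(),Q[:,0].max())
near=ok&(abs(X[...,0]-.53)<.28)&(abs(X[...,1]-.17)<.15)
np.savez("w2.npz",X=X,hsv=hsv)
for n in("yellow","blue","white"):
    lo,hi,z0,z1=dict(yellow=((18,120,80),(35,255,255),.06,.1),blue=((100,90,20),(130,255,255),.03,.1),white=((0,0,150),(180,40,255),.008,.018))[n]
    m=near&(X[...,2]>z0)&(X[...,2]<z1)&(cv2.inRange(hsv,lo,hi)>0)
    k,lab,st,ct=cv2.connectedComponentsWithStats(m.astype(np.uint8))
    for i in range(1,k):
        if st[i,4]>30:
            Q=X[lab==i];print(n,st[i,4],ct[i].round(),"med",np.median(Q,0).round(4),Q.min(0).round(3),Q.max(0).round(3))
```

```text
tool yaw -12.048057214773303 [0.43590816 0.10903173 0.19305723]
rail 0.76 15736 [0.495 0.098 0.196]
  tool y fit [-0.00409936 -0.00061537] z slope [ 0.00107766 -0.00214361] x -0.05383561462998358 0.11892227245974339
yellow 906 [174. 112.] med [0.5388 0.1857 0.087 ] [0.531 0.171 0.061] [0.547 0.199 0.091]
yellow 73 [184. 339.] med [0.389  0.2277 0.0894] [0.382 0.223 0.081] [0.391 0.232 0.091]
blue 372 [141. 111.] med [0.5428 0.2029 0.0908] [0.536 0.197 0.089] [0.55  0.209 0.093]
blue 108 [235. 112.] med [0.5317 0.1502 0.0788] [0.525 0.148 0.075] [0.538 0.153 0.092]
blue 117 [210. 107.] med [0.5401 0.1726 0.0509] [0.537 0.166 0.048] [0.543 0.178 0.054]
blue 779 [184. 324.] med [0.3924 0.2335 0.0664] [0.381 0.229 0.03 ] [0.395 0.242 0.092]
blue 624 [230. 308.] med [0.3864 0.205  0.0481] [0.381 0.182 0.03 ] [0.391 0.221 0.06 ]
blue 49 [259. 305.] med [0.3808 0.1829 0.0356] [0.373 0.181 0.03 ] [0.384 0.187 0.043]
white 29276 [236. 149.] med [0.5061 0.1737 0.0107] [0.353 0.108 0.008] [0.622 0.243 0.016]
```

View pics/w2.png

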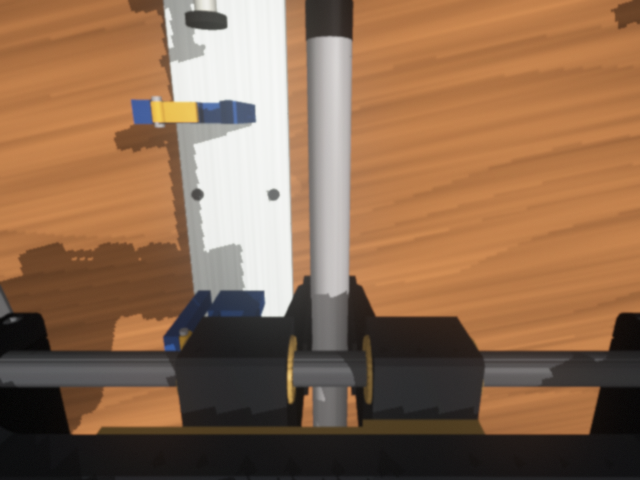

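The wrist view shows the bracket at left: the far clip's jaw at (175,112), tall prong (240,112), plunger pad (207,20), near clip about (215,310), and the held rail vertical at (330,150). Refining the bracket frame from all three cameras.

Run:
```python
from h import *
yw=np.radians(-12);e=np.array([[np.cos(yw),np.sin(yw)],[-np.sin(yw),np.cos(yw)]]);o=np.array([.472,.1835])
z=np.load("w2.npz")
def ana(n,X,hsv,ok):
    B=np.concatenate([((X[...,:2]-o)@e.T),X[...,2:]],-1)*1000
    w=ok&(cv2.inRange(hsv,(0,0,110),(180,60,255))>0)&(abs(B[...,2]-12)<5)&(abs(B[...,1]+45)<15)&(B[...,0]>-150)&(B[...,0]<110)
    P=B[w];xs=[];ys=[]
    for a in range(-150,110,6):
        q=P[abs(P[:,0]-a)<3]
        if len(q)>5: xs.append(a);ys.append(np.percentile(q[:,1],3))
    if len(xs)>5:
        xs=np.array(xs);ys=np.array(ys);k=abs(ys-np.median(ys))<4;f=np.polyfit(xs[k],ys[k],1);print(n,"edge -45: slope deg",np.degrees(f[0]).round(2),"y0",f[1].round(2),k.sum())
    blue=ok&(cv2.inRange(hsv,(100,90,20),(130,255,255))>0);yel=ok&(cv2.inRange(hsv,(18,120,80),(35,255,255))>0)
    for cx in(-95,65):
        g=abs(B[...,0]-cx)<14
        for nm,m in(("pillar top",blue&g&(abs(B[...,2]-92)<4)&(B[...,1]>20)),("jaw",yel&g&(abs(B[...,2]-88)<4)),("tall top",blue&g&(B[...,2]>70)&(B[...,1]<0)),("low top",blue&g&(abs(B[...,2]-65)<4)&(B[...,1]<25)&(B[...,1]>0))):
            Q=B[m]
            if len(Q)>5: print(n,cx,nm,len(Q),"x",np.percentile(Q[:,0],[3,50,97]).round(1),"y",np.percentile(Q[:,1],[3,50,97]).round(1),"z",np.median(Q[:,2]).round(1))
    pad=ok&(hsv[...,2]<70)&(abs(B[...,0]-118)<8)&(abs(B[...,1])<18)&(abs(B[...,2]-60)<18);Q=B[pad]
    if len(Q)>5: print(n,"pad",len(Q),np.percentile(Q[:,0],[3,50,97]).round(1),np.percentile(Q[:,1],[3,50,97]).round(1))
ana("wrist",z["X"],z["hsv"],z["X"][...,2]<.15)
for n in("scene","side"):
    c=camera(n);ana(n,cloud(c),cv2.cvtColor(c["color"],cv2.COLOR_RGB2HSV),c["depth"]>0)
s=state();print("tcp in bracket",(s["tcp_pos"][:2]-o)@e.T*1000,s["time_s"])
```

```text
wrist edge -45: slope deg -0.21 y0 -45.26 36
wrist -95 pillar top 217 x [-98.9 -93.1 -87.4] y [29.3 33.9 38.5] z 90.7
wrist -95 jaw 71 x [-96.7 -90.4 -88.3] y [22.2 26.1 28.4] z 89.4
wrist 65 pillar top 372 x [59.1 65.2 71.2] y [28.9 33.7 38.5] z 90.8
wrist 65 jaw 899 x [59.7 65.  70.7] y [ 2.6 15.9 27.3] z 87.0
wrist 65 tall top 108 x [59.2 65.1 70.6] y [-21.3 -20.2 -18.8] z 78.8
wrist pad 356 [118.1 118.5 122.9] [-8.4  1.1  9.2]
scene edge -45: slope deg -0.39 y0 -45.78 43
scene -95 pillar top 11 x [-99.7 -90.7 -85. ] y [29.7 32.6 36.9] z 91.6
scene -95 jaw 31 x [-100.5  -91.7  -86. ] y [ 5.  15.7 27.3] z 86.6
scene -95 tall top 13 x [-97.  -87.6 -85.7] y [-20.7 -18.3 -15. ] z 76.6
scene 65 pillar top 19 x [60.3 68.  75.3] y [29.4 33.9 38.5] z 91.4
scene 65 jaw 46 x [60.  67.7 73.3] y [ 2.  13.9 27.5] z 87.3
scene 65 tall top 42 x [60.3 71.9 75.9] y [-21.6 -18.6 -12.1] z 78.5
scene 65 low top 6 x [63.2 68.7 74.3] y [10.4 12.  12.8] z 62.2
scene pad 45 [119.4 123.7 125.8] [-13.9  -7.   10.8]
side edge -45: slope deg -0.23 y0 -47.73 44
side -95 pillar top 7 x [-99.5 -95.  -89.5] y [30.1 33.2 38.4] z 92.6
side -95 jaw 12 x [-100.   -96.7  -90.3] y [-0.9  4.  11.8] z 87.5
side -95 tall top 35 x [-101.3  -96.   -89.3] y [-24.3 -19.6 -12.3] z 79.7
side 65 jaw 8 x [63.3 67.5 69.6] y [-1.1  5.  11.3] z 87.5
side 65 tall top 33 x [58.3 63.3 69.7] y [-24.2 -20.9 -15.2] z 79.8
side pad 31 [117.7 119.4 124. ] [-15.8  -6.2   5.3]
tcp in bracket [-19.53085859 -80.69693568] 11.9
```

>>> carry_out([
  [0,-0.99,0,0.04],
  [0,-1,0,0],
  [0,-1,0,0],
  [0,-0.99,0.5,0],
  [0,0,1,0],
])

```text
time_s: 12.52
tcp_pos: [0.4534, 0.1879, 0.1625]
ee_rot: [-3.123, 0.334, -0.002]
ft_force: [-0.1, 0.9, -2.6]
grip_width: 0.015
grasp_force: 50.0
```

>>> carry_out([
  [0,0,1,0],
  [0,0,1,0],
  [0,0,0.6,0],
  [0,0,0,0],
  [0,0,0,0],
])

```text
time_s: 13.15
tcp_pos: [0.4532, 0.1869, 0.1114]
ee_rot: [-3.123, 0.336, -0.001]
ft_force: [0.1, 0.5, -1.9]
grip_width: 0.0151
grasp_force: 50.0
```

Run:
```python
from h import *
s=state();c=camera("wrist");X=cloud(c,s);save(c,"w3.png")
M=R.from_rotvec(s["ee_rot"]).as_matrix();print("tool yaw",np.degrees(np.arctan2(M[1,0],M[0,0])),s["tcp_pos"],s["time_s"],s["ft_force"])
hsv=cv2.cvtColor(c["color"],cv2.COLOR_RGB2HSV);Q=(X-s["tcp_pos"])@M*1000;ok=c["depth"]>0
rl=ok&(abs(Q[...,1])<14)&(abs(Q[...,2]-0)<9)&(Q[...,0]>30)&(Q[...,0]<125)&(hsv[...,1]<60);P=Q[rl]
xs=np.arange(32,118,6);E=np.array([[np.percentile(P[abs(P[:,0]-x)<3,1],[2,98]) for x in xs]])[0]
print("rail mid y vs x",np.polyfit(xs,E.mean(1),1),"width",(E[:,1]-E[:,0]).mean(),"xmax",Q[ok&(abs(Q[...,1])<6)&(abs(Q[...,2])<9)][:,0].max(),"ztop",np.percentile(P[:,2],3))
blue=ok&(cv2.inRange(hsv,(100,90,20),(130,255,255))>0);yel=ok&(cv2.inRange(hsv,(18,120,80),(35,255,255))>0);zw=X[...,2]*1000
for nm,m in(("pillar",blue&(abs(zw-92)<4)&(Q[...,1]<-20)),("tall",blue&(abs(zw-79)<4)&(Q[...,1]>5)),("jaw",yel&(abs(zw-88)<4))):
    for k in(m&(Q[...,0]>20),m&(Q[...,0]<-20)):
        if k.sum()>10: print(nm,k.sum(),"x",np.percentile(Q[k][:,0],[2,50,98]).round(1),"y",np.percentile(Q[k][:,1],[2,50,98]).round(1))
w=ok&(hsv[...,1]<60)&(hsv[...,2]>110)&(abs(zw-12)<4)&(abs(Q[...,1]-45)<15);P=Q[w];xs=np.arange(-60,120,8)
L=[(x,np.percentile(P[abs(P[:,0]-x)<4,1],97)) for x in xs if (abs(P[:,0]-x)<4).sum()>8]
if len(L)>4:
    L=np.array(L);k=abs(L[:,1]-np.median(L[:,1]))<4;print("edge",np.polyfit(L[k,0],L[k,1],1),k.sum())
```

```text
tool yaw -12.263242030496055 [0.45317824 0.18691387 0.11143443] 13.15 [ 0.11801047  0.51102905 -1.86899294]
rail mid y vs x [-0.00416374 -0.58125198] width 15.277912867000683 xmax 118.788645157511 ztop -4.323478191720113
pillar 901 x [77.8 84.4 90.9] y [-39.7 -34.7 -29.7]
tall 14 x [87.9 89.1 90.4] y [9.3 9.5 9.8]
tall 155 x [-80.2 -70.8 -67.6] y [ 9.8 11.6 13.7]
jaw 1324 x [78.9 84.4 89.6] y [-28.7 -20.1 -10.7]
jaw 130 x [-75.5 -71.8 -68.6] y [-15.1 -12.5  -9.8]
edge [-2.97116042e-03  4.43513652e+01] 22
```

View pics/w3.png

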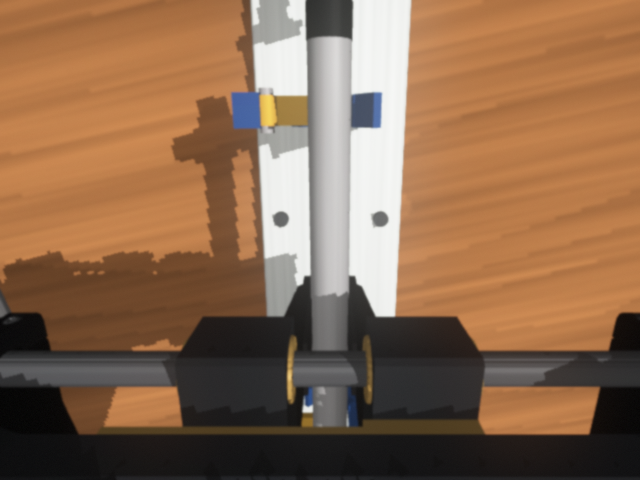

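The view shows the rail (330,150) directly over the slot of the far clip, between the pillar (245,110) and tall prong (367,110), aligned within about 0.5 mm and 0.1°. Pushing down gently.

>>> carry_out([
  [0,0,0.4,0],
  [0,0,0.3,0],
  [0,0,0.25,0],
  [0,0,0.2,0],
  [0,0,0.2,0],
])

```text
time_s: 13.82
tcp_pos: [0.4533, 0.1869, 0.0842]
ee_rot: [-3.123, 0.335, -0.002]
ft_force: [-0.1, -1.5, 6.9]
grip_width: 0.0147
grasp_force: 50.0
```

>>> carry_out([
  [0,0,0.2,0],
  [0,0,0.2,0],
  [0,0,0.15,0],
  [0,0,0.1,0],
  [0,0,0,0],
])

```text
time_s: 14.45
tcp_pos: [0.4529, 0.1869, 0.0708]
ee_rot: [3.124, -0.335, -0.0]
ft_force: [0.4, 0.6, -1.2]
grip_width: 0.015
grasp_force: 50.0
```

>>> carry_out([
  [0,0,0.15,0],
  [0,0,0.15,0],
  [0,0,0.05,0],
  [0,0,0.05,0],
  [0,0,0,0],
])

```text
time_s: 15.08
tcp_pos: [0.4529, 0.1868, 0.0631]
ee_rot: [-3.124, 0.336, -0.0]
ft_force: [0.1, 0.1, 0.2]
grip_width: 0.0146
grasp_force: 50.0
```

>>> carry_out([
  [0,0,0.02,0],
  [0,0,0.02,0],
  [0,0,0,0],
])

```text
time_s: 15.45
tcp_pos: [0.4529, 0.1868, 0.063]
ee_rot: [-3.123, 0.335, -0.001]
ft_force: [-2.9, -1.0, 12.2]
grip_width: 0.0153
grasp_force: 50.0
```

Run:
```python
from h import *
s=state();print(s["tcp_pos"],s["ft_force"],s["moment"],s["time_s"])
yw=np.radians(-12.15);e=np.array([[np.cos(yw),np.sin(yw)],[-np.sin(yw),np.cos(yw)]]);o=np.array([.472,.1833])
ims=[]
for n,b in(("scene",(350,190,450,300)),("side",(200,170,350,260))):
    c=camera(n);X=cloud(c);hsv=cv2.cvtColor(c["color"],cv2.COLOR_RGB2HSV);B=np.concatenate([(X[...,:2]-o)@e.T,X[...,2:]],-1)*1000
    m=(c["depth"]>0)&(abs(B[...,1])<12)&(abs(B[...,2]-64)<14)&(hsv[...,1]<50)&(hsv[...,2]>90)
    for lo,hi in((-135,-105),(-85,-45),(20,55),(75,110)):
        Q=B[m&(B[...,0]>lo)&(B[...,0]<hi)]
        if len(Q)>8: print(n,lo,hi,len(Q),"ztop",np.percentile(Q[:,2],[50,90,98]).round(1),"y",np.median(Q[:,1]).round(1))
    y=(c["depth"]>0)&(cv2.inRange(hsv,(18,120,80),(35,255,255))>0)&(B[...,2]>55)&(abs(B[...,1])<40)
    for cx in(-95,65):
        Q=B[y&(abs(B[...,0]-cx)<16)]
        if len(Q): print(n,"jaw",cx,len(Q),"z",np.percentile(Q[:,2],[5,50,95]).round(1),"y",np.percentile(Q[:,1],[5,95]).round(1))
    im=c["color"][b[1]:b[3],b[0]:b[2],::-1];ims.append(cv2.resize(im,(int(im.shape[1]*500/im.shape[0]*.7),350) if 0 else (400,int(im.shape[0]*400/im.shape[1])),interpolation=cv2.INTER_CUBIC))
h=max(i.shape[0] for i in ims);cv2.imwrite("pics/seat.png",np.hstack([np.pad(i,((0,h-i.shape[0]),(0,0),(0,0))) for i in ims]))
```

```text
[0.45294103 0.18684885 0.06296147] [-2.93880573 -0.99474126 12.15837732] [-0.10023884  0.67708325 -0.0456115 ] 15.45
scene -85 -45 9 ztop [64.  67.  67.3] y -5.7
scene 20 55 25 ztop [64.  67.5 67.7] y -3.8
scene 75 110 28 ztop [65.5 67.5 68. ] y -4.8
scene jaw 65 48 z [83.6 87.  89.8] y [ 2.7 27. ]
side -135 -105 43 ztop [65.  68.7 70.1] y -5.4
side -85 -45 18 ztop [66.9 68.8 70.4] y -4.8
side 20 55 28 ztop [64.1 67.6 68.8] y -5.5
side 75 110 16 ztop [64.  69.4 71.1] y -4.8
side jaw -95 38 z [81.5 88.5 92.3] y [ 1.2 26.7]
side jaw 65 36 z [82.8 86.9 93.5] y [ 2.9 27.4]
```

View pics/seat.png

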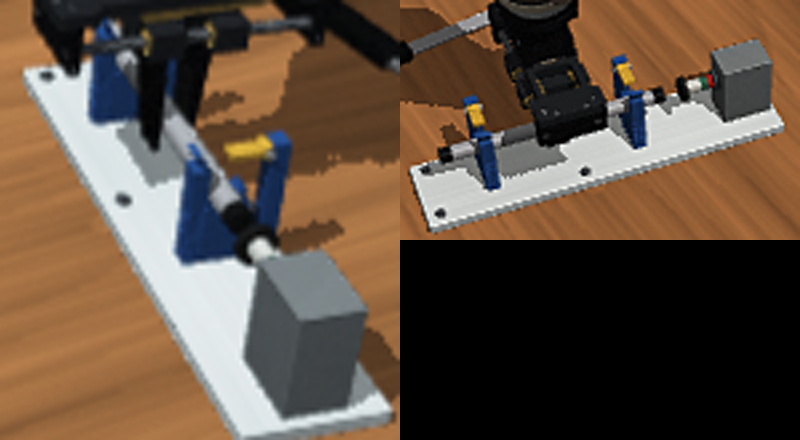

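The crop shows both yellow jaws closed (left (250,150); right (475,110) and (623,75)) above the rail, which lies in both clips with its end short of the pad. Easing the down push, then sliding.

>>> carry_out([
  [0,0,-0.02,0],
  [0,0,0,0],
])

```text
time_s: 15.8
tcp_pos: [0.4529, 0.1869, 0.063]
ee_rot: [-3.123, 0.335, -0.001]
ft_force: [-1.9, -0.2, 7.3]
grip_width: 0.0147
grasp_force: 50.0
```

>>> carry_out([
  [0.2,0,0,0],
  [0.2,0,0,0],
  [0.2,0,0,0],
  [0.1,0,0,0],
  [0,0,0,0],
])

```text
time_s: 16.42
tcp_pos: [0.4662, 0.1839, 0.063]
ee_rot: [3.123, -0.336, -0.001]
ft_force: [-4.3, -0.2, 8.9]
grip_width: 0.0148
grasp_force: 50.0
```

>>> carry_out([
  [0,0,-0.015,0],
  [0.1,0,0,0],
  [0,0,0,0],
])

```text
time_s: 16.8
tcp_pos: [0.4685, 0.1834, 0.063]
ee_rot: [3.124, -0.336, -0.0]
ft_force: [-3.4, -0.0, 6.1]
grip_width: 0.015
grasp_force: 50.0
```

>>> carry_out([
  [0.1,0,0,0],
  [0.1,0,0,0],
  [0,0,0,0],
  [0,0,0,0],
])

```text
time_s: 17.3
tcp_pos: [0.4723, 0.1826, 0.063]
ee_rot: [3.124, -0.336, -0.0]
ft_force: [-3.8, 0.6, 5.9]
grip_width: 0.0151
grasp_force: 50.0
```

>>> carry_out([
  [0.1,0,0,0],
  [0.1,0,0,0],
  [0,0,0,0],
  [0,0,0,0],
])

```text
time_s: 17.8
tcp_pos: [0.4754, 0.1817, 0.063]
ee_rot: [3.123, -0.335, -0.003]
ft_force: [-7.7, 1.6, 8.7]
grip_width: 0.0146
grasp_force: 50.0
```

>>> carry_out([
  [0.1,0,0,0],
  [0.1,0,0,0],
  [0.1,0,0,0],
  [0,0,0,0],
  [0,0,0,0],
])

```text
time_s: 18.42
tcp_pos: [0.48, 0.1805, 0.063]
ee_rot: [3.123, -0.335, -0.007]
ft_force: [-13.1, 2.5, 13.0]
grip_width: 0.0149
grasp_force: 50.0
```

```bash
cat > chk.py <<'E'
from h import *
s=state();print(s["tcp_pos"],s["ft_force"],s["moment"],s["time_s"],"travel",(s["tcp_pos"][0]-.4529)/.978*1000)
yw=np.radians(-12.15);e=np.array([[np.cos(yw),np.sin(yw)],[-np.sin(yw),np.cos(yw)]]);o=np.array([.472,.1833])
ims=[]
for n,b in(("scene",(385,215,445,300)),("side",(270,170,350,225)),("wrist",(150,0,470,240))):
    s=state();c=camera(n);X=cloud(c,s);hsv=cv2.cvtColor(c["color"],cv2.COLOR_RGB2HSV);B=np.concatenate([(X[...,:2]-o)@e.T,X[...,2:]],-1)*1000
    r=(c["depth"]>0)&(abs(B[...,1])<16)&(abs(B[...,2]-62)<16)&(B[...,0]>105)&(B[...,0]<160)
    for nm,m in(("green",cv2.inRange(hsv,(40,70,20),(95,255,255))>0),("red",(hsv[...,1]>120)&((hsv[...,0]<8)|(hsv[...,0]>172))),("white",(hsv[...,1]<45)&(hsv[...,2]>165)),("black",hsv[...,2]<60)):
        Q=B[r&m]
        if len(Q)>2: print(n,nm,len(Q),"x",np.percentile(Q[:,0],[3,50,97]).round(1))
    im=c["color"][b[1]:b[3],b[0]:b[2],::-1];ims.append(cv2.resize(im,(260,int(im.shape[0]*260/im.shape[1])),interpolation=cv2.INTER_CUBIC))
h=max(i.shape[0] for i in ims);cv2.imwrite("pics/press.png",np.hstack([np.pad(i,((0,h-i.shape[0]),(0,0),(0,0))) for i in ims]))
E
python3 chk.py
```

```text
[0.48000624 0.18046283 0.06296823] [-13.11895494   2.49042532  13.03572054] [0.55483366 2.3250574  0.00953141] 18.425 travel 27.715990688970038
scene white 20 x [106.5 114.5 139.1]
scene black 56 x [115.4 132.3 135.6]
side green 9 x [148.5 152.8 154.8]
side white 21 x [106.7 138.5 149. ]
side black 68 x [117.5 129.6 159.4]
wrist white 1116 x [105.4 110.3 115.1]
wrist black 1119 x [116.8 123.3 127.5]
```

View pics/press.png

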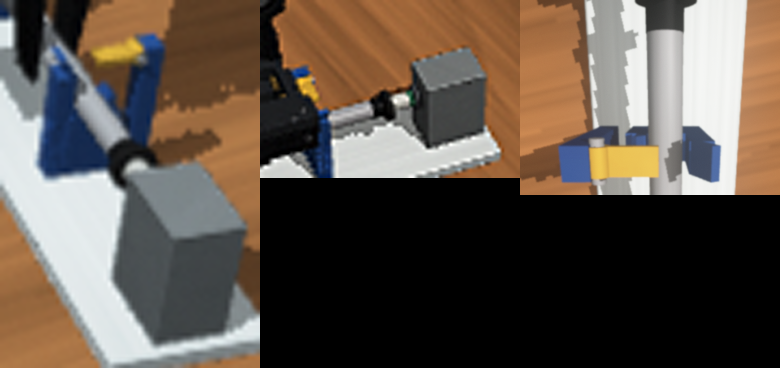

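>>> carry_out([
  [0.02,0,-0.015,0],
  [0,0,0,0],
  [0,0,0,0],
  [0,0,0,0],
  [0,0,0,0],
])

```text
time_s: 19.2
tcp_pos: [0.4802, 0.1804, 0.063]
ee_rot: [3.122, -0.335, -0.008]
ft_force: [-13.3, 4.6, 10.0]
grip_width: 0.0147
grasp_force: 50.0
```

Run:
```python
from h import *
s=state();print(s["tcp_pos"],s["ft_force"],s["time_s"],"travel",(s["tcp_pos"][0]-.4529)/.978*1000)
yw=np.radians(-12.15);e=np.array([[np.cos(yw),np.sin(yw)],[-np.sin(yw),np.cos(yw)]]);o=np.array([.472,.1833])
c=camera("side")
# colours sampled along the plunger's visible side/top, bracket x
for x in range(126,160,2):
    r=[]
    for y,z in((-5,65),(-3,66),(0,67)):
        u,v=proj(c,np.append(o+e.T@np.array([x,y])/1000,z/1000));r.append(c["color"][int(round(v)),int(round(u))].tolist())
    print(x,r)
for n in("scene","side"):
    c=camera(n);X=cloud(c);B=np.concatenate([(X[...,:2]-o)@e.T,X[...,2:]],-1)*1000;hsv=cv2.cvtColor(c["color"],cv2.COLOR_RGB2HSV)
    y=(c["depth"]>0)&(cv2.inRange(hsv,(18,120,80),(35,255,255))>0)&(B[...,2]>55)&(abs(B[...,1])<40)
    m=(c["depth"]>0)&(abs(B[...,1])<12)&(abs(B[...,2]-64)<14)&(hsv[...,1]<50)&(hsv[...,2]>90)
    for cx in(-95,65):
        Q=B[y&(abs(B[...,0]-cx)<16)]
        if len(Q): print(n,"jaw",cx,np.percentile(Q[:,2],[5,50,95]).round(1))
    for lo,hi in((-120,-105),(-85,-45),(20,55),(75,105)):
        Q=B[m&(B[...,0]>lo)&(B[...,0]<hi)]
        if len(Q)>6: print(n,lo,hi,len(Q),"ztop",np.percentile(Q[:,2],[50,90]).round(1))
```

```text
[0.48016543 0.1804135  0.06301742] [-13.3081738    4.56657154   9.96241123] 19.2 travel 27.878764815480245
126 [[39, 39, 38], [12, 13, 14], [3, 7, 8]]
128 [[19, 18, 19], [7, 5, 6], [13, 13, 13]]
130 [[12, 11, 12], [16, 15, 15], [13, 13, 13]]
132 [[69, 68, 64], [16, 15, 15], [33, 32, 33]]
134 [[69, 68, 64], [69, 68, 64], [135, 133, 127]]
136 [[254, 251, 241], [227, 228, 217], [69, 62, 53]]
138 [[226, 222, 213], [227, 228, 217], [159, 153, 139]]
140 [[226, 222, 213], [214, 213, 204], [200, 202, 194]]
142 [[221, 220, 210], [221, 220, 210], [200, 202, 194]]
144 [[236, 231, 224], [221, 220, 210], [212, 211, 203]]
146 [[236, 231, 224], [216, 213, 205], [111, 95, 78]]
148 [[240, 233, 225], [118, 147, 128], [111, 95, 78]]
150 [[33, 88, 59], [118, 147, 128], [62, 104, 85]]
152 [[33, 88, 59], [36, 89, 63], [38, 87, 62]]
154 [[21, 27, 25], [21, 27, 25], [38, 87, 62]]
156 [[75, 76, 80], [42, 40, 46], [42, 40, 46]]
158 [[75, 76, 80], [66, 68, 71], [26, 28, 30]]
scene jaw 65 [83.6 87.1 90.5]
scene -85 -45 27 ztop [65.8 67.4]
scene 20 55 27 ztop [64.5 66.8]
scene 75 105 58 ztop [65.  66.9]
side jaw -95 [82.8 88.3 92.1]
side jaw 65 [84.8 88.5 93.4]
side -85 -45 66 ztop [65.2 69. ]
side 75 105 46 ztop [65.1 68.8]
```

The white-to-green edge is at bracket x ≈ 149 mm, so the plunger is about 9 to 10 mm in and the mouth is inside the green. Both jaws are shut and the rail is seated, so I'm handing in.

```bash
python3 -c "
from bench import hand_in;print(hand_in())"
```

```text
the job is handed in; nothing more can be done
None
```

The rail is seated in both clips with the jaws shut, and the arm still holds it against the stop with the plunger about 9–10 mm in (housing mouth in the green band); the job is handed in, and nothing else on the table was deliberately moved.

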